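Set a tray stand's sprung leg to its mark and press the cam lever shut

ROBOT

A 6-joint arm with a two-finger parallel gripper is mounted at the origin on the work surface. World frame = base frame: x ahead of the robot, y to its left, z up, the work surface at z = 0. Lengths are in m, angles in rad, forces in N, time in s.
With the tool pointing down it reaches from about 0.3 to 0.75 m from the base axis. Payload 8.5 kg.
Tool frame: the origin (TCP) lies at the very end of the fingers, on their centre line; the grasp point (between the pads) lies 19 mm behind it (arm.tcp_to_grasp is the distance from the TCP to the grasp point, in m); z points along the fingers, y is the direction in which the jaws open and shut (so a half turn about z gives the same grasp; the last joint's range is limited). The gripper opens to 85 mm and grips with 20 to 120 N. Pads are 22 mm wide; open, the fingers measure 114 mm over their backs; the gripper's body (76 mm by 85 mm) begins 54 mm behind the grasp point. The pads swing forward as they close: fully open they stand 13 mm farther back than shut.
Start: joints at [-1.506, 0.381, 1.297, -0, 1.464, -0.215], TCP at [0.152, -0.529, 0.231] pointing down, gripper open.
Joint ranges: [-3.11, 3.11], [-0.89, 2.33], [0.22, 2.48], [-1.42, 4.56], [0.17, 2.85], [-2.88, 2.88]. Speed limits (rad/s): [2.39, 2.39, 3.14, 3.14, 3.14, 3.14].

INTERFACE

Orientations are given as a unit quaternion [x, y, z, w].
In Python, from station import arm gives the robot as it stands.
- The arm moves only by the shell command python3 -m creep 'ROWS' [FORCE]. ROWS is JSON, one flat list of numbers, 7 for each row, row after row: the opening, from -1 (shut) to 1 (fully open), then the shift along the tool's x, y, z in units of 0.025 m (1.0 is 0.025 m), then the turn, a rotation vector about the tool's x, y, z in units of 10 degrees (1.0 is 10 degrees). A call has 1 to 10 rows; each row shifts and turns the commanded pose from where the row before left it, along the tool's axes as they then stand; what a row does not reach is not made up. A row lasts 1/8 s, in which the tool goes at most 62.5 mm and 10.7 degrees, less where a joint would pass 70% of its speed; a pose out of reach is approached as far as the arm can. A call with a number of a shift or a turn outside -1 to 1 is refused whole. A call with a gripper value outside its range is refused whole. The fingers move at their own pace and stop on an object; FORCE is the grip in N (left out, the last holds). Time passes only in rows, so rows that do not move let the fingers close. It gives the time, the measured TCP pose, the force and the opening at its end, in the units of the state.
- arm.read_state(): the state, without advancing time (a new reading comes with each control period).
- arm.grab_frame(name): name is "scene" or "top" or "wrist"; returns a dict with "img" (384x512x3 uint8, red, green, blue), "vfov" (degrees; the focal length in pixels is half the picture's height over the tangent of half this angle, whatever the lens; pixels are square), "cx", "cy" (the principal point, pixels), "rvec" (rotation vector, rad) and "tvec" (3), from world to camera coordinates, as OpenCV has them. Camera axes: x right, y down, z forward; pixel columns grow to the right and rows downward; lengths in m; the calibration is good to about 2 mm. A picture is of the moment at which its call begins. There is no depth.
- arm.sign_off(): hands the job in, once; it reports no verdict.
The state is a dict: "time": time; "joints": joint angles; "joint_vel": joint speeds; "tau": joint torques, N m; "eef_pos": TCP position; "eef_rot": TCP orientation; "force": force on the tool from outside, world axes, zero at the start; "moment": the same for the moment, N m; "gripper_width": opening from 0.0 (shut) to 1.0 (fully open).
Only numpy, scipy, OpenCV 4.12 (cv2) and the standard library are available. Lean on these libraries where they do the work, as an engineer would, in place of code of your own. Each camera call takes 0.05 s, during which the arm holds its last target.

TASK

The tray stand lies folded flat on the packing counter; one of its legs is set, the other is still pushed in with its cam lever standing open. With the lever still open, draw that leg out by its T-shaped foot until the black rubber ring on the leg is level with the mouth of its sleeve, and keep it there while you press the cam lever fully shut alongside the leg. The leg is sprung and the locking pin is not in yet, so finish while still holding both the leg at its mark and the lever shut; leave the tray, bowl and jar alone.

Things in the scene. Friction and masses are not known exactly. Their poses are not given: they have to be found in the camera images.
- stand: Steel tray stand lying flat, fixed. Origin: on the counter under the mouth of the loose leg's sleeve, on the leg's centre line. Own -x points out along the leg (towards the robot), +y to the loose lever's side. A second leg at y = -200 mm, fixed, is already set, lever shut, foot's inner face at x = -48: it shows the aim. Nothing on the stand is above 49 mm.
- mouth (a point): Point on the sleeve's end plane, on the leg's centre line, 46 mm above the counter; axes as the stand's. The sleeve is an open-topped channel from here to 276 mm along +x, 29 mm wide, walls 32 mm high. The lever's hinge bracket on its side fills x 0 to 18, y up to 25.5 mm.
- leg: Sliding leg: aluminium bar 18 mm wide, 14 to 44 mm above the counter, ending in a T-foot 100 mm wide (y), 14 thick (x), 3 to 28 above the counter. Origin: on the counter under the middle of the foot's inner face (facing the sleeve); axes as the stand's; foot at x -14 to 0. Starts fully in, inner face 12 mm outside the mouth; travel 70 mm along -x. Sprung back inwards: 2.5 N when in, 4 to 5 N at the mark.
- ring (a point): Top centre of the black rubber ring round the sliding leg (length mark): a band 5 mm wide, 46 mm above the counter, fast on the leg. Its place on the leg varies: it starts 28 to 44 mm inside the mouth (+x), visible from above in the open channel. It is level with the mouth when this point meets mouth.
- lever_arm: Cam lever: dark steel handle 50 mm long, 8 thick, 31 to 47 mm above the counter (passes over the T-foot). Origin on the counter under the hinge; runs along own -x, y -5 to +3. Shut: parallel to the leg, outer side at stand y = +18.5, tip at x = -42. Starts 0.26 to 0.36 rad open (its yaw is less than the stand's), tip 13 to 18 mm farther to +y. A pinch over bar and shut lever spans 27.5 mm.
- lever_tip (a point): Middle of the end of the lever's handle, 39 mm above the counter, 50 mm from the hinge (hinge: x = +8, y = +15.5 mm of the stand, vertical axis). The lever stays where left; about 3 N here turns it. A stop holds it at fully shut. Shut, it does not lock: the spring still pulls the leg in if the leg is let go.
- lunch_tray: Bystander: empty black lunch tray, 200 x 140 x 32 mm, beside the stand; origin under its centre. Leave alone.
- bowl: Bystander: steel bowl, 140 mm across, 60 mm high; origin under its centre. Leave alone.
- jar: Bystander: small jar, 52 mm across, 85 mm high, between the two sleeves; origin under its centre. Leave alone.

How it is judged:
On the way, in this order (a step that is already met when the one before it is completed fails the run):
1. the leg is held drawn out with its ring level with the sleeve's mouth (within 6 mm) while the lever is still open (above 0.12 rad) (x of ring in the frame of mouth between -0.006 and 0.006 m and angle between the x axis of lever_arm and the x axis of stand, either way round above 0.12 rad and contact force between the fingers and leg above 0.5 N), for 0.2 s.
2. the lever is shut (below 0.06 rad) with the leg still held at its mark (x of ring in the frame of mouth between -0.006 and 0.006 m and angle between the x axis of lever_arm and the x axis of stand, either way round below 0.06 rad and contact force between the fingers and leg above 0.5 N), for 0.2 s.
At the end, for the whole second after the job is handed in: The ring is within 5 mm of the sleeve's mouth, the lever is within 0.06 rad of fully shut, and the fingers are still pressing on both the leg and the lever's handle (over 1 N each) with the leg at rest (x of ring in the frame of mouth between -0.005 and 0.005 m and angle between the x axis of lever_arm and the x axis of stand, either way round below 0.06 rad and contact force between the fingers and leg above 1 N and contact force between the fingers and lever_arm above 1 N and linear speed of leg below 0.01 m/s); the arm keeps its last pose, push and grip.
It fails at once if the lever is shut (below 0.1 rad) while the ring is more than 12 mm from the mouth (angle between the x axis of lever_arm and the x axis of stand, either way round below 0.1 rad and (x of ring in the frame of mouth above 0.012 m or x of ring in the frame of mouth below -0.012 m)).
It fails at once if the tray, bowl or jar is moved by more than 20 mm (distance of any of lunch_tray, bowl, jar from where it was at the start of the episode above 0.02 m).
It also fails if it takes over 32 s, if anything falls off the work surface, if the arm or the gripper's body presses on something with over 40 N, if the wrist force passes 120 N, or if a joint passes its speed limit or range.

## Working session

There is one attempt and no reset: what is moved stays moved. The work goes in short steps, Python scripts to look and compute and a shell command to move; the robot and the scene stay as the last step left them, time stands still between calls to the robot, and variables do not carry over. Pictures are saved under pics/ and viewed, and the job is handed in when it is done.

```bash
mkdir -p pics; ls; cat > h.py <<'E'
import numpy as np, cv2
from station import arm
from scipy.spatial.transform import Rotation as R
def cam(f):
    h,w=f["img"].shape[:2]; fl=h/2/np.tan(np.radians(f["vfov"])/2)
    K=np.array([[fl,0,f["cx"]],[0,fl,f["cy"]],[0,0,1.]]); Rm=cv2.Rodrigues(np.array(f["rvec"],float))[0]
    return K,Rm,np.array(f["tvec"],float).ravel()
def ray(f,u,v,z):
    K,Rm,t=cam(f); c=-Rm.T@t; d=Rm.T@np.linalg.solve(K,[u,v,1.]); return c+d*(z-c[2])/d[2]
def proj(f,p):
    K,Rm,t=cam(f); q=K@(Rm@np.array(p,float)+t); return q[:2]/q[2]
def grab(n,tag):
    f=arm.grab_frame(n); cv2.imwrite(f"pics/{tag}.png",f["img"][:,:,::-1]); np.save(f"pics/{tag}.npy",f,allow_pickle=True); return f
def load(tag): return np.load(f"pics/{tag}.npy",allow_pickle=True).item()
E
python3 - <<'E'
from h import *
for n in("scene","top","wrist"):
    f=grab(n,n+"0"); K,Rm,t=cam(f); print(n,f["vfov"],-Rm.T@t)
s=arm.read_state(); print(s); print(R.from_quat(s["eef_rot"]).as_matrix(), arm.tcp_to_grasp)
E
```

```text
pics
scene 57.79631679657588 [ 1.40317446 -0.06475369  0.68630025]
top 54.96287542709622 [ 0.4522229  -0.00131475  0.95424731]
wrist 64.77775333976727 [ 0.22039799 -0.51036095  0.37299704]
{'time': 0.15, 'joints': array([-1.50628530e+00,  3.81065070e-01,  1.29800629e+00, -2.55990254e-06,
        1.46360992e+00, -2.15259435e-01]), 'joint_vel': array([ 0.00028409, -0.00157682, -0.00462563,  0.00014992,  0.0012929 ,
        0.00109885]), 'tau': array([ 3.33753349e-03, -4.48625994e+01, -2.31343263e+01, -9.25068389e-05,
        3.77510878e-03, -3.00440441e-06]), 'eef_pos': array([ 0.15187896, -0.5283954 ,  0.23086792]), 'eef_rot': array([ 9.90231839e-01,  1.39429582e-01,  3.97197569e-05, -5.42868020e-04]), 'force': array([-0.92040158,  0.10312503,  0.02787039]), 'moment': array([-0.01555074, -0.0210142 ,  0.02333186]), 'gripper_width': 1.000081210680435}
[[ 9.61118780e-01  2.76135266e-01 -7.27201865e-05]
 [ 2.76135180e-01 -9.61118194e-01  1.08620661e-03]
 [ 2.30047258e-04 -1.06405418e-03 -9.99999407e-01]] 0.0187
```

View pics/top0.png

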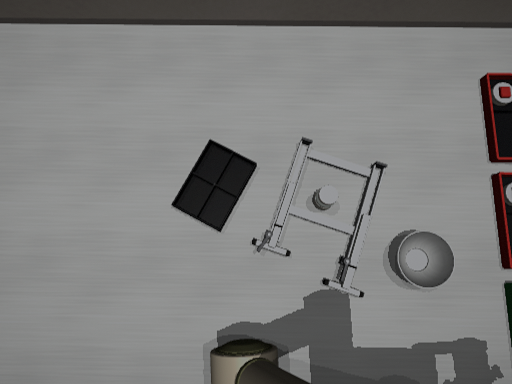

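View pics/scene0.png

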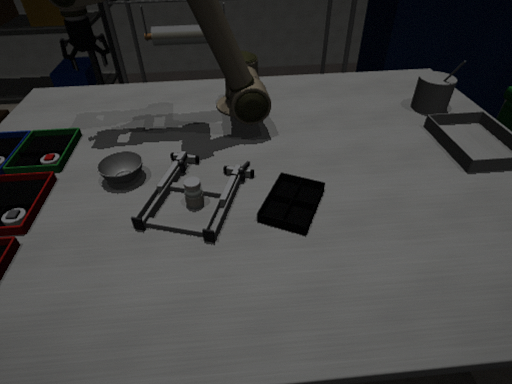

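View pics/wrist0.png

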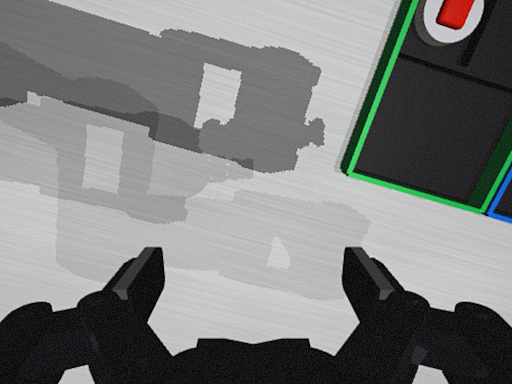

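The top view shows the stand running from its feet at about (270,248) and (343,288) up to (305,142) and (380,165). The left leg is the loose one, with its lever splayed out at about (262,240). The tray is at (215,185), the jar at (324,197) and the bowl at (421,258). I'll enlarge it.

```bash
python3 - <<'E'
from h import *
f=load("top0"); im=f["img"][200:305,225:385,::-1]
cv2.imwrite("pics/top0z.png",cv2.resize(im,None,fx=5,fy=5,interpolation=cv2.INTER_CUBIC))
for u,v in [(253,242),(289,253),(305,142),(277,240),(343,288),(215,185),(421,258),(324,197)]: print(u,v,ray(f,u,v,0.03).round(3))
E
```

```text
253 242 [0.517 0.001 0.03 ]
289 253 [ 0.49  -0.089  0.03 ]
305 142 [ 0.779 -0.134  0.03 ]
277 240 [ 0.522 -0.059  0.03 ]
343 288 [ 0.407 -0.219  0.03 ]
215 185 [0.661 0.1   0.03 ]
421 258 [ 0.481 -0.415  0.03 ]
324 197 [ 0.632 -0.179  0.03 ]
```

View pics/top0z.png

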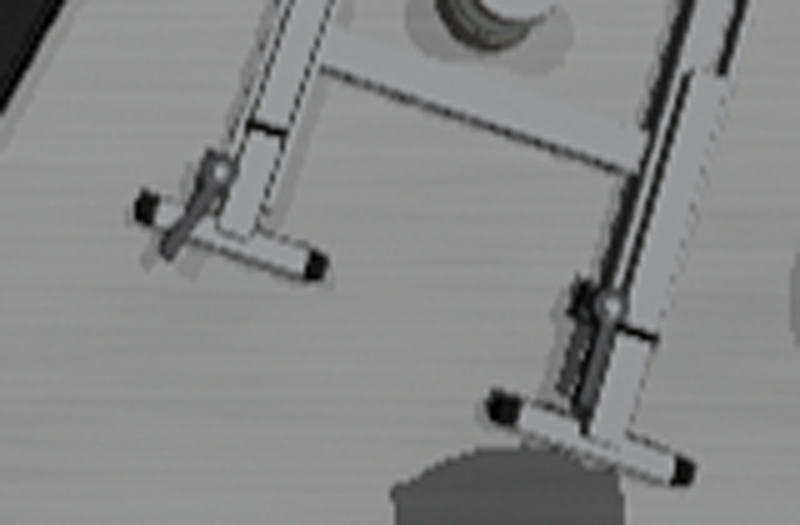

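The ring shows as a black band at about (278,226) in the full picture, and the set leg's ring is level with its mouth. The stand's yaw is about -0.315. I'll move over the mouth and turn to the stand's axes so the wrist camera can see it.

```bash
python3 -m creep '[0.5,0.9,-0.77,0,0,0,0, 0.5,0.9,-0.77,0,0,0,0, 0.5,0.9,-0.77,0,0,0,0, 0.5,0.9,-0.77,0,0,0,0, 0.5,0.9,-0.77,0,0,0,0, 0.5,0.9,-0.77,0,0,0,0, 0.5,0.9,-0.77,0,0,0,0, 0.5,0.9,-0.77,0,0,0,0, 0.5,0.9,-0.77,0,0,0,0, 0.5,0.9,-0.77,0,0,0,0]' 40
python3 -m creep '[0.5,0.9,-0.77,0,0,0,0, 0.5,0.9,-0.77,0,0,0,0, 0.5,0.9,-0.77,0,0,0,0, 0.5,0.9,-0.77,0,0,0,0, 0.5,0.9,-0.77,0,0,0,0, 0.5,0.9,-0.77,0,0,0,0, 0.5,0.9,-0.77,0,0,0,0, 0.5,0.9,-0.77,0,0,0,0, 0.5,0.9,-0.77,0,0,0,0, 0.5,0.9,-0.77,0,0,0,0]'
python3 -m creep '[0.5,0,0,0,0,0,0.85, 0.5,0,0,0,0,0,0.85, 0.5,0,0,0,0,0,0.85, 0.5,0,0,0,0,0,0.85, 0.5,0,0,0,0,0,0, 0.5,0,0,0,0,0,0]'
python3 - <<'E'
from h import *
f=grab("wrist","w1"); s=arm.read_state(); print(s["eef_pos"],R.from_quat(s["eef_rot"]).as_matrix().round(4).tolist(),s["gripper_width"])
E
```

```text
time: 1.4
eef_pos: [0.3153, -0.2805, 0.2312]
eef_rot: [0.99, 0.139, -0.0, -0.0]
force: [0.2, 0.1, 0.2]
gripper_width: 0.751
time: 2.65
eef_pos: [0.4784, -0.0334, 0.2312]
eef_rot: [0.99, 0.139, -0.0, -0.0]
force: [0.3, 0.4, -1.2]
gripper_width: 0.75
time: 3.4
eef_pos: [0.478, -0.0343, 0.2312]
eef_rot: [0.988, -0.155, -0.0, -0.0]
force: [-0.6, 0.4, -0.5]
gripper_width: 0.757
[ 0.47802086 -0.03428121  0.23126837] [[0.9519, -0.3063, -0.0001], [-0.3063, -0.9519, 0.0001], [-0.0002, -0.0, -1.0]] 0.7494421921017749
```

View pics/w1.png

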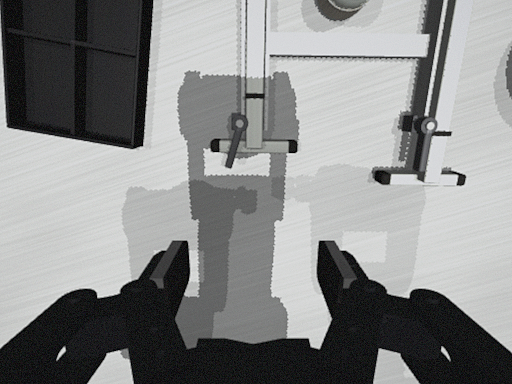

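The wrist view shows the ring at (255,96), the T-foot at (211–297,146) and the open lever running from its hinge at (240,122) to its tip at (231,165). I'll drop to a second, lower viewpoint and triangulate.

```bash
python3 -m creep '[0.5,0,0,0.8,0,0,0, 0.5,0,0,0.8,0,0,0, 0.5,0,0,0.8,0,0,0, 0.5,0,0,0.8,0,0,0, 0.5,0,0,0,0,0,0, 0.5,0,0,0,0,0,0]'
python3 - <<'E'
from h import *
f=grab("wrist","w2"); s=arm.read_state(); print(s["eef_pos"],s["time"])
for t,b in(("w1",(200,60,310,180)),("w2",(190,20,340,180))):
    g=load(t)["img"][b[1]:b[3],b[0]:b[2],::-1]; cv2.imwrite(f"pics/{t}z.png",cv2.resize(g,None,fx=5,fy=5,interpolation=cv2.INTER_CUBIC))
E
```

```text
time: 4.2
eef_pos: [0.4784, -0.0344, 0.1521]
eef_rot: [0.988, -0.156, 0.001, 0.0]
force: [0.4, -0.4, 0.5]
gripper_width: 0.747
[ 0.47849035 -0.03442435  0.15217697] 4.25
```

View pics/w1z.png

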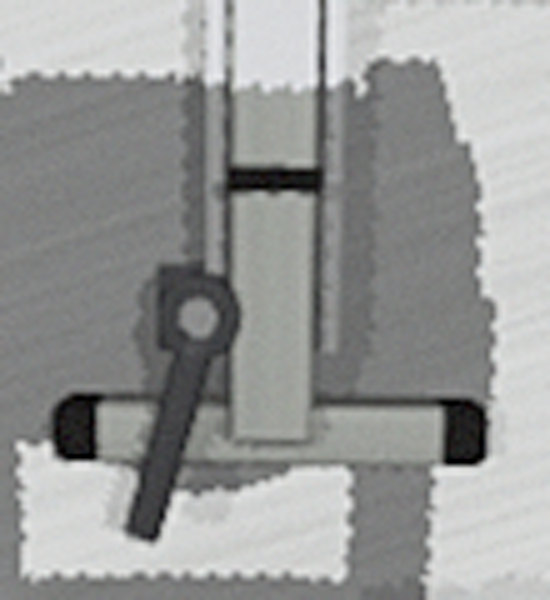

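View pics/w2.png

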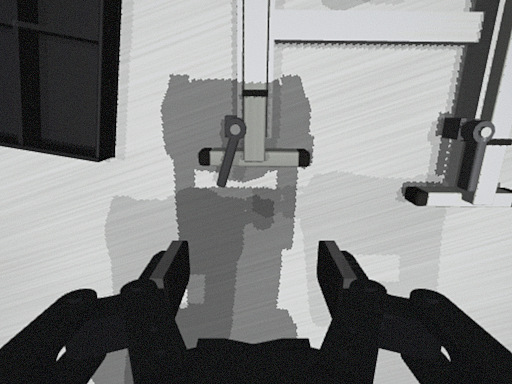

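View pics/w2z.png

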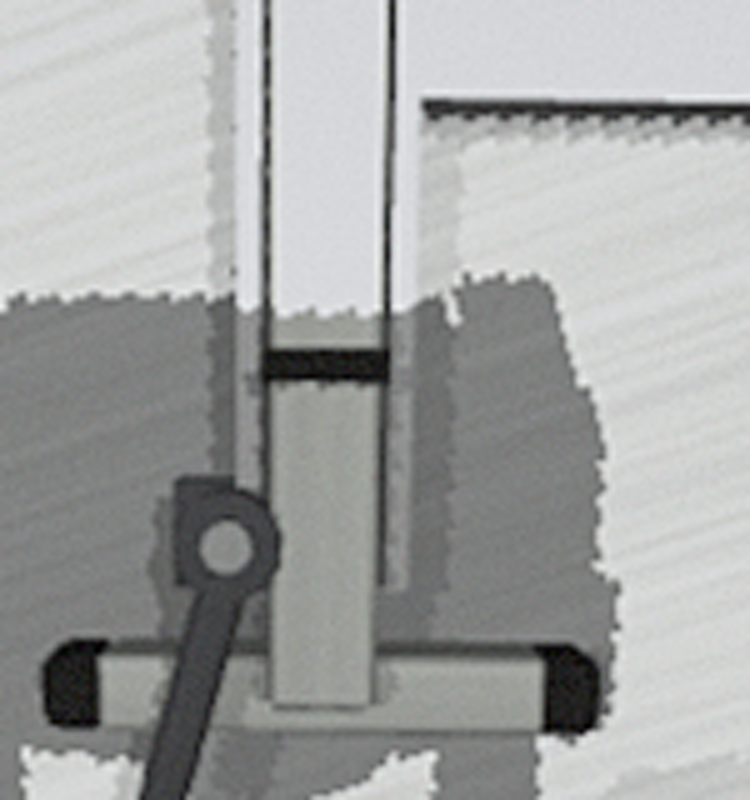

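```bash
cat > m.py <<'E'
from h import *
a,b=load("w1"),load("w2")
def P(f): K,Rm,t=cam(f); return K@np.c_[Rm,t]
def fu(p,o): return np.array([(p[0]+.5)/5-.5+o[0],(p[1]+.5)/5-.5+o[1]])
pts={"ring":((274,179),(327,365)),"wallend":((330,352),(397,590)),"footL":((53,428),(43,687)),"footR":((486,432),(603,690)),"hinge":((198,318),(226,546)),"footin":((380,402),(470,653))}
res={}
for n,(p,q) in pts.items():
    u,v=fu(p,(200,60)),fu(q,(190,20))
    X=cv2.triangulatePoints(P(a),P(b),u,v).ravel(); X=X[:3]/X[3]
    print(n,X.round(4),proj(a,X)-u); 
    for z in(.028,.032,.046,): print("   ",z,ray(a,*u,z).round(4)[:2],ray(b,*v,z).round(4)[:2])
E
python3 m.py
python3 - <<'E'
from h import *
# leg direction: centre of rail far vs ring in w2 ; dark slots both sides
b=load("w2"); a=load("w1")
tip=ray(a,200+141/5,60+537/5,.039),ray(b,222,186,.039); h=ray(a,200+198/5,60+318/5,.047),ray(b,190+226/5,20+546/5,.047)
for t,k in zip(tip,h): d=k-t; print("lever",t.round(4),k.round(4),np.hypot(d[0],d[1]),np.arctan2(d[1],d[0]))
f=load("top0")
p=ray(f,278,226,.046); print("ring top",p)
# slot edges in w2 crop: left x=266 & right 392 at y~10; ring row 365: 264,390
for (p,q) in (((266,10),(264,365)),((392,10),(388,340))):
    A=ray(b,190+p[0]/5,20+p[1]/5,.044);B=ray(b,190+q[0]/5,20+q[1]/5,.044);d=A-B;print("dir",np.arctan2(d[1],d[0]))
E
```

```text
ring [ 0.5549 -0.0625  0.0631] [0.12861852 0.02516157]
    0.028 [ 0.556  -0.0629] [ 0.5562 -0.0633]
    0.032 [ 0.5559 -0.0629] [ 0.556  -0.0632]
    0.046 [ 0.5555 -0.0627] [ 0.5555 -0.063 ]
wallend [ 0.517  -0.0637  0.0263] [-0.0399625  0.0184983]
    0.028 [ 0.5172 -0.0637] [ 0.5172 -0.0636]
    0.032 [ 0.5175 -0.0636] [ 0.5177 -0.0635]
    0.046 [ 0.5187 -0.0634] [ 0.5192 -0.0632]
footL [0.52   0.0017 0.0248] [0.00725949 0.00780155]
    0.028 [0.5202 0.0011] [0.5203 0.0009]
    0.032 [5.205e-01 4.000e-04] [0.5207 0.    ]
    0.046 [ 0.5216 -0.002 ] [ 0.522  -0.0031]
footR [ 0.4912 -0.0916  0.0376] [ 0.23814803 -0.28085067]
    0.028 [ 0.4894 -0.0922] [ 0.4893 -0.0931]
    0.032 [ 0.49   -0.0918] [ 0.4902 -0.0926]
    0.046 [ 0.4923 -0.0904] [ 0.4932 -0.0908]
hinge [ 0.5334 -0.038   0.0302] [-0.09118078 -0.07904983]
    0.028 [ 0.5332 -0.0379] [ 0.5334 -0.0377]
    0.032 [ 0.5334 -0.0382] [ 0.5336 -0.0381]
    0.046 [ 0.5339 -0.039 ] [ 0.5343 -0.0391]
footin [ 0.5058 -0.071   0.0478] [ 0.43623442 -0.35258804]
    0.028 [ 0.5032 -0.0712] [ 0.5028 -0.0726]
    0.032 [ 0.5037 -0.071 ] [ 0.5035 -0.0724]
    0.046 [ 0.5054 -0.0705] [ 0.5058 -0.0716]
lever [ 0.4916 -0.0115  0.039 ] [ 0.5334 -0.0393  0.047 ] 0.050180089585372435 -0.5872046495865176
lever [ 0.4912 -0.0122  0.039 ] [ 0.5339 -0.0394  0.047 ] 0.05064312925434715 -0.5670710601917248
ring top [ 0.55536222 -0.0605815   0.046     ]
dir -0.3276983588644857
dir -0.3113935177277761
```

The two views agree. The mouth is at stand-axis coordinate s_x≈0.5125, the leg line at s_y≈0.1144, and the ring is about 35 mm inside. The stand's yaw is -0.318 and the lever is about 0.26 open. I'll straddle the sleeve mouth just behind the foot, centred 4.75 mm towards the lever, and check before the last part of the descent.

```bash
python3 -m creep '[0.55,0.7,-0.02,0,0,0,0.04, 0.55,0.7,-0.02,0,0,0,0, 0.55,0.66,-0.03,0,0,0,0, 0.55,0,0,0.8,0,0,0, 0.55,0,0,0.8,0,0,0, 0.55,0,0,0.8,0,0,0, 0.55,0,0,0.8,0,0,0, 0.55,0,0,0.4,0,0,0, 0.55,0,0,0,0,0,0, 0.55,0,0,0,0,0,0]'
cat > st.py <<'E'
from h import *
import sys
if len(sys.argv)>1: f=grab("wrist",sys.argv[1])
if len(sys.argv)>2: grab("top",sys.argv[1]+"t"); 
s=arm.read_state(); yaw=-.318; ex=np.array([np.cos(yaw),np.sin(yaw)]); ey=np.array([-ex[1],ex[0]]); p=s["eef_pos"]
M=R.from_quat(s["eef_rot"]).as_matrix()
print("t",s["time"],"tcp",p.round(4),"stand x,y mm",((p[:2]@ex-.5125)*1e3).round(1),((p[:2]@ey-.1144)*1e3).round(1),"yaw",np.arctan2(M[1,0],M[0,0]).round(4),"Fx,y,z",(s["force"][:2]@ex).round(1),(s["force"][:2]@ey).round(1),s["force"][2].round(1),"w",s["gripper_width"])
E
python3 st.py w3 1; python3 - <<'E'
from h import *
g=load("w3t")["img"][190:290,215:335,::-1]; cv2.imwrite("pics/w3tz.png",cv2.resize(g,None,fx=5,fy=5,interpolation=cv2.INTER_CUBIC))
E
```

```text
time: 5.5
eef_pos: [0.528, -0.0489, 0.0622]
eef_rot: [0.987, -0.16, 0.001, 0.0]
force: [-1.0, 0.2, -0.1]
gripper_width: 0.771
t 5.6 tcp [ 0.5279 -0.0488  0.0621] stand x,y mm 4.2 4.3 yaw -0.3205 Fx,y,z -0.4 -0.1 -1.0 w 0.7745436385020549
```

View pics/w3.png

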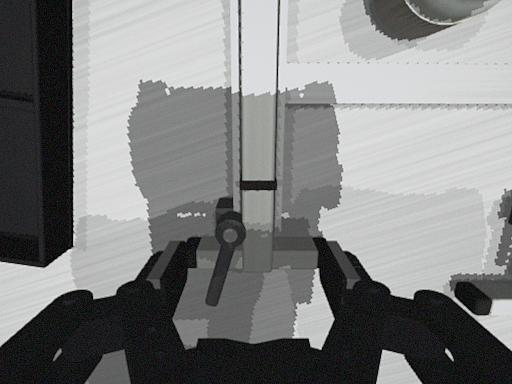

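View pics/w3tz.png

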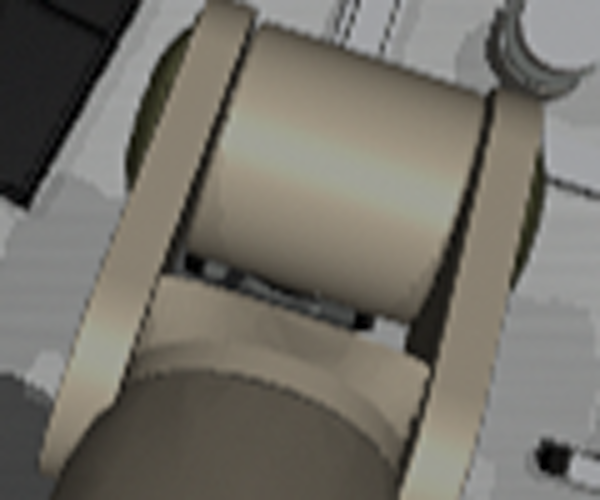

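```bash
python3 - <<'E'
from h import *
f=load("w3"); s=arm.read_state(); M=R.from_quat(s["eef_rot"]).as_matrix(); p=s["eef_pos"]
for dz in(-8,-20): print(dz,[proj(f,p+M@(np.array([x,y,dz])/1e3)).round(0).tolist() for y in(-33,33) for x in(-11,11)])
yaw=-.318; ex=np.array([np.cos(yaw),np.sin(yaw)]); ey=np.array([-ex[1],ex[0]])
def co(q): return ((q[:2]@ex-.5125)*1e3).round(1),((q[:2]@ey-.1144)*1e3).round(1)
print("ring",co(ray(f,258,185,.046)))
a=load("w2"); P=lambda f:(lambda c:c[0]@np.c_[c[1],c[2]])(cam(f))
def tri(u,v):
    X=cv2.triangulatePoints(P(a),P(f),np.array(u,float),np.array(v,float)).ravel();X=X[:3]/X[3];return X
X=tri((190+327/5,20+365/5),(258,185));print("ring tri",X,co(X))
g=f["img"][160:320,150:340,::-1]; cv2.imwrite("pics/w3z.png",cv2.resize(g,None,fx=4,fy=4,interpolation=cv2.INTER_CUBIC))
E
```

```text
-8 [[184.0, 278.0], [181.0, 238.0], [315.0, 278.0], [317.0, 238.0]]
-20 [[178.0, 292.0], [174.0, 249.0], [320.0, 292.0], [323.0, 249.0]]
ring (np.float64(35.4), np.float64(-0.5))
ring tri [ 0.55529194 -0.06306425  0.04308133] (np.float64(34.7), np.float64(-0.7))
```

View pics/w3z.png

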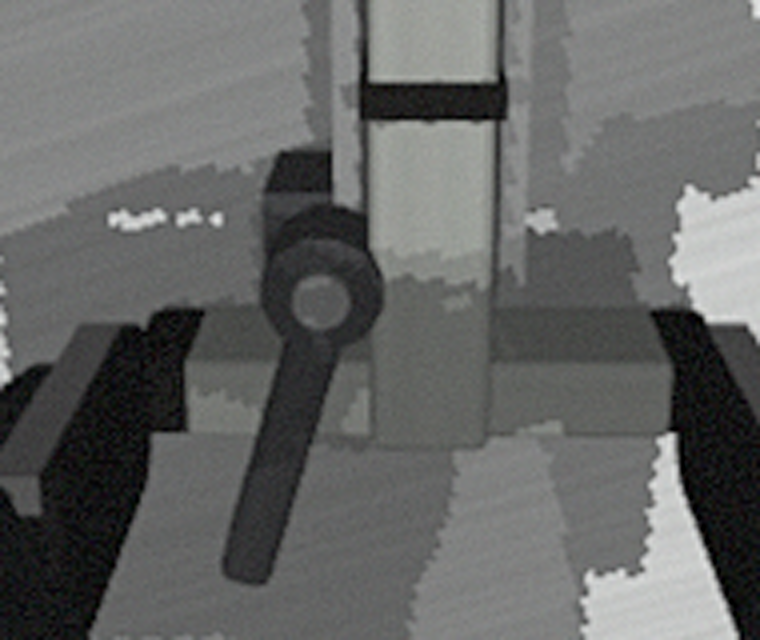

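```bash
python3 - <<'E'
from h import *
f=load("w3"); a=load("w2")
yaw=-.318; ex=np.array([np.cos(yaw),np.sin(yaw)]); ey=np.array([-ex[1],ex[0]])
def co(q): return ((q[:2]@ex-.5125)*1e3).round(1),((q[:2]@ey-.1144)*1e3).round(1)
for z in(.032,.046): print("wallend",z,co(ray(f,150+517/4,160+285/4,z)))
print("foot in",co(ray(f,150+600/4,160+358/4,.028)),co(ray(f,150+260/4,160+358/4,.028)))
print("hinge",co(ray(f,150+322/4,160+301/4,.048)),"tip",co(ray(f,150+246/4,160+580/4,.045)))
print("ring",co(ray(f,150+434/4,160+101/4,.046)))
E
```

```text
wallend 0.032 (np.float64(2.4), np.float64(-13.8))
wallend 0.046 (np.float64(8.4), np.float64(-12.5))
foot in (np.float64(-11.9), np.float64(-27.8)) (np.float64(-11.8), np.float64(26.7))
hinge (np.float64(6.9), np.float64(14.9)) tip (np.float64(-40.9), np.float64(27.9))
ring (np.float64(35.3), np.float64(-0.7))
```

The finger model fits the picture: tips span ±11 mm and are clear of the foot's inner face at -11.9. The ring is 35.3 mm inside. Descending behind the foot.

```bash
python3 -m creep '[0.55,0,0,0.6,0,0,0, 0.55,0,0,0.6,0,0,0, 0.55,0,0,0.6,0,0,0, 0.55,0,0,0.36,0,0,0, 0.55,0,0,0,0,0,0, 0.55,0,0,0,0,0,0]'; python3 st.py w4
```

```text
time: 6.35
eef_pos: [0.5278, -0.0488, 0.0076]
eef_rot: [0.987, -0.16, 0.0, 0.0]
force: [0.7, 0.4, 0.4]
gripper_width: 0.774
t 6.4 tcp [ 0.5278 -0.0488  0.0077] stand x,y mm 4.1 4.2 yaw -0.3206 Fx,y,z 0.1 -0.5 0.1 w 0.7763526521208046
```

View pics/w4.png

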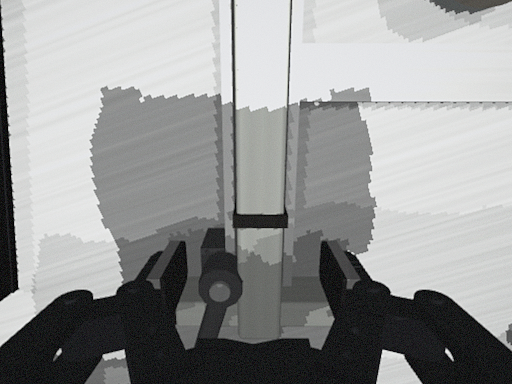

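The fingers straddle the bar and bracket with no contact, and the ring is at (260,220). Pulling most of the way along tool -x.

```bash
python3 -m creep '[0.55,-0.2,0,0,0,0,0, 0.55,-0.2,0,0,0,0,0, 0.55,-0.2,0,0,0,0,0, 0.55,-0.2,0,0,0,0,0, 0.55,-0.2,0,0,0,0,0, 0.55,-0.2,0,0,0,0,0, 0.55,-0.2,0,0,0,0,0, 0.55,0,0,0,0,0,0, 0.55,0,0,0,0,0,0]'; python3 st.py w5
```

```text
time: 7.52
eef_pos: [0.4944, -0.0377, 0.0073]
eef_rot: [0.987, -0.16, 0.0, -0.0]
force: [4.7, -0.8, 3.2]
gripper_width: 0.773
t 7.575 tcp [ 0.4944 -0.0377  0.0073] stand x,y mm -31.1 4.4 yaw -0.3206 Fx,y,z 3.9 1.7 3.4 w 0.7750596092149454
```

View pics/w5.png

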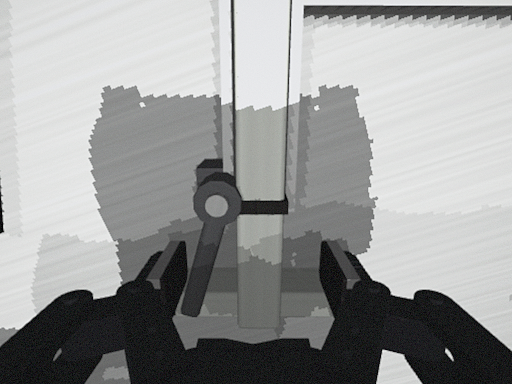

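The leg is coming out against about 4 N. The ring is at (262,207), nearly beside the hinge at (216,206), and the lever is still open. Next, how much further.

```bash
cat > r.py <<'E'
from h import *
import sys
f=load(sys.argv[1]); yaw=-.318; ex=np.array([np.cos(yaw),np.sin(yaw)]); ey=np.array([-ex[1],ex[0]])
def co(q): return ((q[:2]@ex-.5125)*1e3).round(1),((q[:2]@ey-.1144)*1e3).round(1)
for i in range(2,len(sys.argv),3): print(sys.argv[i:i+3],co(ray(f,*map(float,sys.argv[i:i+3]))))
g=f["img"][170:330,150:340,::-1]; cv2.imwrite(f"pics/{sys.argv[1]}z.png",cv2.resize(g,None,fx=4,fy=4,interpolation=cv2.INTER_CUBIC))
E
python3 r.py w5 263 207 .046 216 206 .048 189 312 .047
```

```text
['263', '207', '.046'] (np.float64(5.9), np.float64(-1.3))
['216', '206', '.048'] (np.float64(7.0), np.float64(15.4))
['189', '312', '.047'] (np.float64(-37.9), np.float64(27.9))
```

View pics/w5z.png

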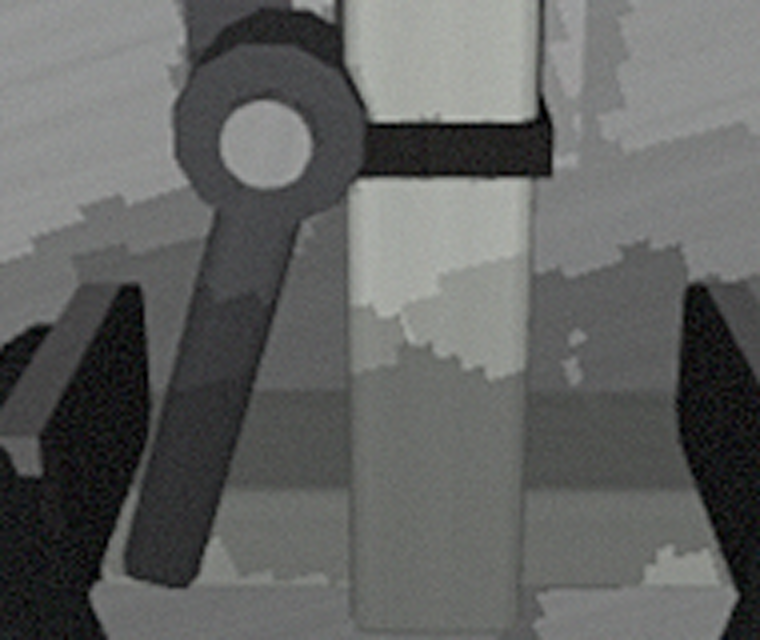

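```bash
python3 -m creep '[0.55,-0.13,0,0,0,0,0, 0.55,-0.13,-0.02,0,0,0,0, 0.55,0,0,0,0,0,0, 0.55,0,0,0,0,0,0, 0.55,0,0,0,0,0,0]'; python3 st.py w6 1; python3 r.py w6 263 207 .046 216 200 .048
python3 - <<'E'
from h import *
f=load("w6"); g=grab("scene","s6")
z=g["img"][140:195,120:280,::-1]; cv2.imwrite("pics/s6z.png",cv2.resize(z,None,fx=5,fy=5,interpolation=cv2.INTER_CUBIC))
E
```

```text
time: 8.2
eef_pos: [0.4883, -0.0355, 0.0073]
eef_rot: [0.987, -0.16, -0.0, 0.0]
force: [3.1, -4.5, 3.0]
gripper_width: 0.777
t 8.3 tcp [ 0.4883 -0.0355  0.0073] stand x,y mm -37.6 4.6 yaw -0.3205 Fx,y,z 4.4 -2.7 2.7 w 0.7783087947752543
['263', '207', '.046'] (np.float64(-0.5), np.float64(-1.0))
['216', '200', '.048'] (np.float64(2.8), np.float64(15.6))
```

View pics/w6z.png

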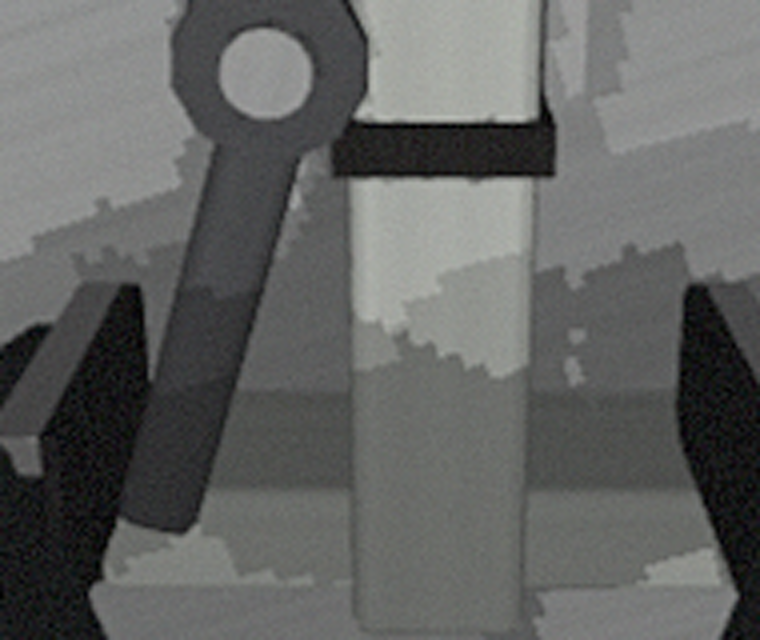

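View pics/s6z.png

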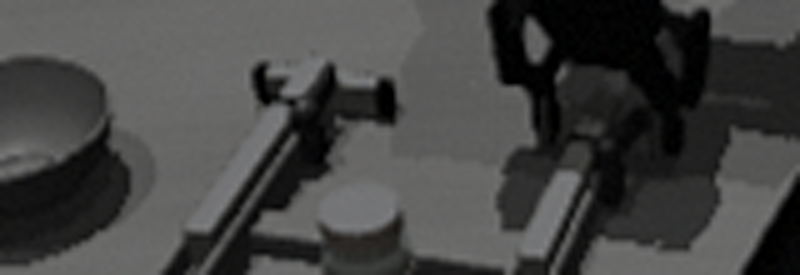

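```bash
python3 r.py w6 261 207.3 .046 216.4 188 .048 293 193.5 .032 290 292 .028 189 302 .047
```

```text
['261', '207.3', '.046'] (np.float64(-0.6), np.float64(-0.3))
['216.4', '188', '.048'] (np.float64(7.1), np.float64(15.3))
['293', '193.5', '.032'] (np.float64(0.5), np.float64(-13.6))
['290', '292', '.028'] (np.float64(-48.0), np.float64(-14.5))
['189', '302', '.047'] (np.float64(-39.6), np.float64(27.9))
```

The independent estimates of the ring against the mouth (absolute, hinge-relative and wall-end) run from -1.1 to +0.3 mm, the leg is held with about 4.4 N, and the lever is still about 0.26 open. Now closing the jaws over the bar and lever.

```bash
python3 -m creep '[0.4,0,0,0,0,0,0, 0.3,0,0,0,0,0,0, 0.2,0,0,0,0,0,0, 0.1,0,0,0,0,0,0, 0,0,0,0,0,0,0, 0,0,0,0,0,0,0]' 25; python3 st.py w7;python3 r.py w7 261 207.3 .046
```

```text
time: 9.1
eef_pos: [0.4885, -0.0344, 0.0074]
eef_rot: [0.987, -0.16, 0.0, -0.001]
force: [5.5, 4.0, 4.2]
gripper_width: 0.497
t 9.15 tcp [ 0.4885 -0.0344  0.0074] stand x,y mm -37.7 5.6 yaw -0.3208 Fx,y,z 3.2 5.7 4.6 w 0.49853723053776117
['261', '207.3', '.046'] (np.float64(-0.9), np.float64(0.7))
```

View pics/w7z.png

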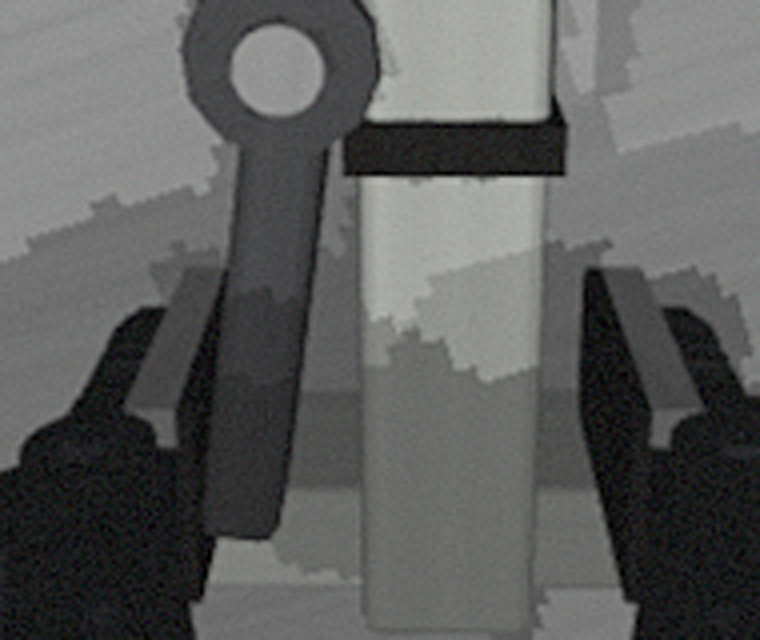

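The lever is about half closed and the ring hasn't moved. Continuing to a full pinch.

```bash
python3 -m creep '[-0.1,0,0,0,0,0,0, -0.2,0,0,0,0,0,0, -0.3,0,0,0,0,0,0, -0.4,0,0,0,0,0,0, -0.5,0,0,0,0,0,0, -0.7,0,0,0,0,0,0, -1,0,0,0,0,0,0, -1,0,0,0,0,0,0]' 30; python3 st.py w8;python3 r.py w8 261 207.3 .046
```

```text
time: 10.15
eef_pos: [0.4886, -0.0337, 0.0076]
eef_rot: [0.987, -0.16, 0.0, -0.001]
force: [7.1, 11.0, 5.4]
gripper_width: 0.308
t 10.2 tcp [ 0.4886 -0.0337  0.0076] stand x,y mm -37.8 6.4 yaw -0.3207 Fx,y,z 3.2 12.4 6.4 w 0.3077446274616848
['261', '207.3', '.046'] (np.float64(-1.0), np.float64(1.4))
```

View pics/w8z.png

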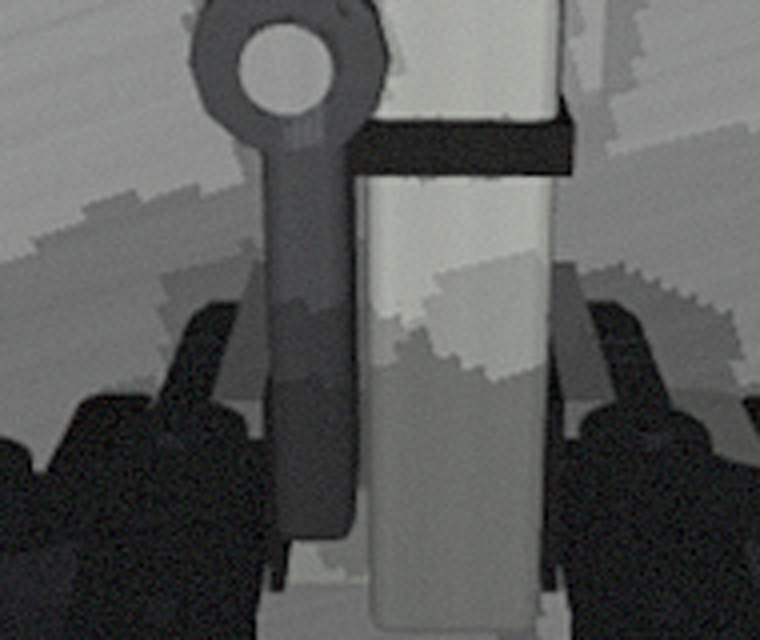

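The lever lies alongside the bar with both pads on. There is 12 N of side load because the true pinch centre is about 1.8 mm towards +y. I'll re-centre the command and check the lever angle.

```bash
python3 -m creep '[-1,0,-0.04,0,0,0,0, -1,0,-0.03,0,0,0,0, -1,0,0,0,0,0,0, -1,0,0,0,0,0,0]' 40; python3 st.py w9 1;python3 r.py w9 261 207.3 .046
```

```text
time: 10.7
eef_pos: [0.4886, -0.0337, 0.0076]
eef_rot: [0.987, -0.159, -0.0, 0.0]
force: [0.8, -2.7, 7.9]
gripper_width: 0.305
t 10.8 tcp [ 0.4886 -0.0337  0.0076] stand x,y mm -37.8 6.4 yaw -0.3202 Fx,y,z 2.6 -2.0 7.6 w 0.30586994430676373
['261', '207.3', '.046'] (np.float64(-1.0), np.float64(1.5))
```

View pics/w9z.png

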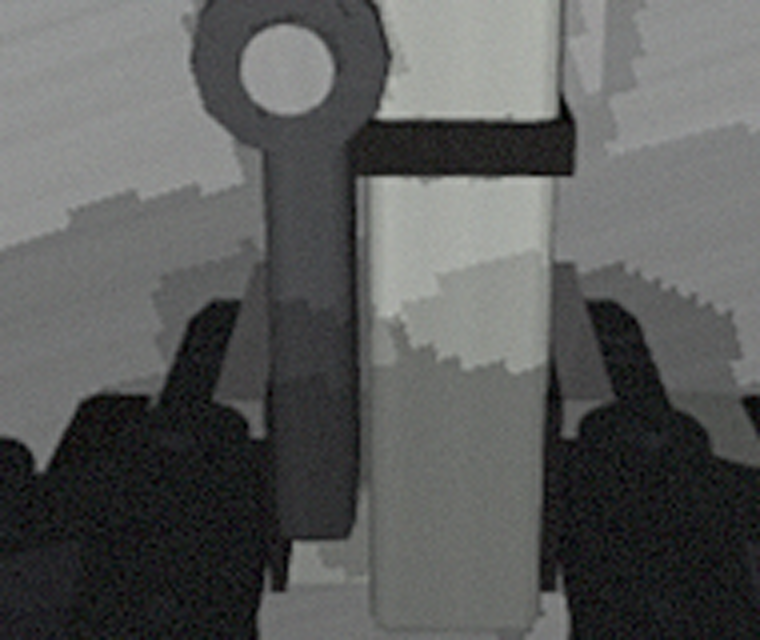

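```bash
python3 r.py w9 222 187.3 .047 228.8 303.8 .047 238 209.5 .047 239 300 .047 287.5 216 .044 287 320 .044 265 206.8 .046 297 192 .032
```

```text
['222', '187.3', '.047'] (np.float64(6.8), np.float64(15.3))
['228.8', '303.8', '.047'] (np.float64(-41.0), np.float64(14.0))
['238', '209.5', '.047'] (np.float64(-1.5), np.float64(9.8))
['239', '300', '.047'] (np.float64(-39.2), np.float64(10.0))
['287.5', '216', '.044'] (np.float64(-5.1), np.float64(-8.4))
['287', '320', '.044'] (np.float64(-51.0), np.float64(-9.6))
['265', '206.8', '.046'] (np.float64(-0.8), np.float64(0.1))
['297', '192', '.032'] (np.float64(0.8), np.float64(-13.4))
```

The lever's inner edge keeps a constant gap to the bar, and its tip is at y≈14.0 against 14.5 when shut. The ring is within about 1 mm of the mouth and the pinch is balanced and still. Last check of the top view, then I'll hand in.

```bash
python3 -m creep '[-1,0,0,0,0,0,0, -1,0,0,0,0,0,0]'; python3 - <<'E'
from h import *
a=load("top0")["img"].astype(int)
g=grab("top","fin")["img"].astype(int)
for n,(x0,y0,x1,y1) in dict(tray=(168,135,225,235),bowl=(385,225,460,292)).items(): print(n,np.abs(g-a)[y0:y1,x0:x1].max(2).mean())
E
python3 st.py; python3 -c "
from station import arm; print(arm.sign_off())"
```

```text
time: 11.05
eef_pos: [0.4886, -0.0337, 0.0076]
eef_rot: [0.987, -0.159, -0.0, 0.0]
force: [1.2, -2.6, 8.0]
gripper_width: 0.302
tray 6.146491228070175
bowl 7.958009950248756
t 11.1 tcp [ 0.4886 -0.0337  0.0076] stand x,y mm -37.8 6.4 yaw -0.3202 Fx,y,z 2.1 -3.0 7.8 w 0.30375883045184043
the job is handed in; nothing more can be done
None
```

View pics/fin.png

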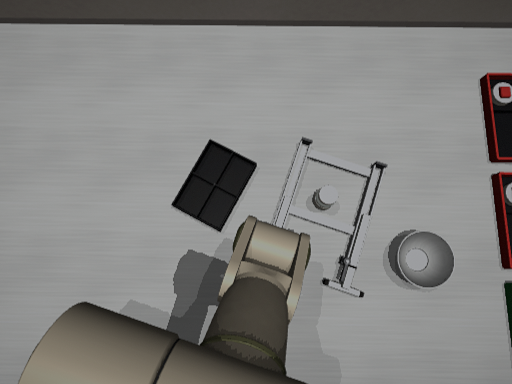

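The leg is out at its mark and the lever is shut. I handed the job in at 11.1 s, still pinching both. I hooked the open fingers behind the T-foot, one either side of bar and lever, and drew the leg out about 36 mm with the lever open. Then I closed the jaws over bar and lever.

**Last checks**
- **Ring:** it stands within about 2 mm of the mouth. The absolute reading was -0.8 mm, the hinge-relative one about +0.4 mm and the wall-end one about -1.6 mm, against a limit of 5 mm.
- **Lever:** it looks shut, with a constant gap to the bar and its tip at y≈14.0 mm against 14.5 mm nominal. One edge comparison suggested about 0.03 rad open, still under the 0.06 limit.
- **Hold:** the grip was set to 40 N and the pose was steady. The pads' separate forces on leg and lever can't be read. I took both to be in contact because the hand stayed put when I re-centred it, and the side load fell from 12 N to between 2 and 3 N.
- **Bystanders:** the tray (centre about (215,185)), jar (324,197) and bowl (421,258) are at the same pixels as at the start.

**Disagreements**
- The pinch centre came out 1.7 mm farther to +y than I had worked out, which is why I re-centred.
- The jaw reading at the pinch was about 26 mm against the stated 27.5 mm.
- The first triangulated heights were rough, up to 20 mm off, because those two views were too close together. The ring's height from a better pair was 43 mm against 46 mm, so I used the text's heights for the rays.

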